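Line up the carved stones by height on the stall

ROBOT

A 6-joint arm with a two-finger parallel gripper is mounted at the origin on the work surface. World frame = base frame: x ahead of the robot, y to its left, z up, the work surface at z = 0. Lengths are in m, angles in rad, forces in N, time in s.
With the tool pointing down it reaches from about 0.275 to 0.975 m from the base axis. Payload 8.4 kg.
Tool frame: the origin (TCP) lies at the very end of the fingers, on their centre line; the grasp point (between the pads) lies 19 mm behind it (manip.grip_depth is the distance from the TCP to the grasp point, in m); z points along the fingers, y is the line along which they close (so a half turn about z gives the same grasp; the last joint's range is limited). The gripper opens to 92 mm and grips with 3 to 60 N. Pads are 20 mm wide; open, the fingers measure 128 mm over their backs; the gripper's body (75 mm by 189 mm) begins 69 mm behind the grasp point.
Start: joints at [-1.238, 0.353, 1.633, -0, 1.155, -0.002], TCP at [0.205, -0.59, 0.215] pointing down, gripper open.
Joint ranges: [-2.63, 2.63], [-0.92, 2.1], [0.06, 2.66], [-1.3, 4.44], [0, 2.69], [-3.02, 3.02]. Speed limits (rad/s): [2.22, 2.22, 2.79, 3.14, 3.14, 3.14].

INTERFACE

Orientations are given as a unit quaternion [w, x, y, z].
In Python, from rig import manip gives the robot as it stands.
- The arm moves only by the tool drive_tool, never from a script. Its argument "commands" is a list of rows, each a list of 6 numbers: the shift along the tool's x, y, z in m, then the turn, a rotation vector about the tool's x, y, z in degrees. A call has 1 to 12 rows; each row shifts and turns the commanded pose from where the row before left it, along the tool's axes as they then stand; what a row does not reach is not made up. A row lasts 1/10 s, in which the tool goes at most 50 mm and 8.59 degrees, less where a joint would pass 70% of its speed; a pose out of reach is approached as far as the arm can. A call is refused whole if a number of a shift passes 0.05 or a number of a turn 8.59, either way. A call with a gripper value outside its range is refused whole. "grip" is the closure, from 0 (fully open) to 1 (shut), set as the call begins (left out, the last holds). The fingers move at their own pace and stop on an object; "force" is the grip in N (left out, the last holds). Time passes only in rows, so rows that do not move let the fingers close. It gives the time, the measured TCP pose, the force, the opening and the grip force at its end, in the units of the state.
- manip.get_obs(): the state, without advancing time (a new reading comes with each control period).
- manip.read_camera(name): name is "side" or "top"; returns a dict with "img" (400x640x3 uint8, blue, green, red), "range_z" (400x640 float32, m along the optical axis (not along the pixel's ray), 0 where there is no reading), "mtx" (3x3 intrinsics, pixels), "rvec" (rotation vector, rad) and "tvec" (3), from world to camera coordinates, as OpenCV has them. Camera axes: x right, y down, z forward; pixel columns grow to the right and rows downward; lengths in m; the calibration is good to about 2 mm. A picture is of the moment at which its call begins.
- manip.close_job(): hands the job in; it is judged then, once.
The state is a dict: "time": time; "q": joint angles; "qd": joint speeds; "joint_efforts": joint torques, N m; "tool_pos": TCP position; "tool_rot": TCP orientation; "wrist_force": force on the tool from outside, world axes, zero at the start; "wrist_torque": the same for the moment, N m; "grip_width": finger opening in m; "finger_force": force on a finger pad.
Only numpy, scipy, OpenCV 4.12 (cv2) and the standard library are available. Lean on these libraries where they do the work, as an engineer would, in place of code of your own. Each camera call takes 0.05 s, during which the arm holds its last target. There are 200 camera calls.

TASK

Dress the stall's display row: stand the four layered stones upright on the four round tiles in order of height, the tallest on the end tile beside the bottle and the shortest on the end tile beside the cup, each in the middle of its own tile. Set each one down without dropping or banging it, let none fall over, and leave the bottle and the cup where they stand.

Things in the scene. Friction and masses are not known exactly. Their poses are not given: they have to be found in the camera images.
- stone_a: Loose upright layered sandstone carving on a brick-red base, cream, off-white and tan bands; the tallest of the four. Total height 154 mm. Base 64 x 54 x 20 mm (along its x, y, z). Its top 50 mm is a column about 28 mm square (the last 8 to 12 mm narrower), sides along its x and y axes: grip it there; below that, down to the base, it is 38 mm square. About 0.2 to 0.55 kg. Origin: centre of the base's underside; z up.
- stone_b: Loose upright layered sandstone carving on a brick-red base, off-white and grey bands; the second tallest. Total height 126 mm. Base 64 x 54 x 20 mm (along its x, y, z). Its top 50 mm is a column about 32 mm square (the last 8 to 12 mm narrower), sides along its x and y axes: grip it there; below that, down to the base, it is 40 mm square. About 0.2 to 0.55 kg. Origin: centre of the base's underside; z up.
- stone_c: Loose upright layered sandstone carving on a brick-red base, tan and cream bands; the second shortest. Total height 98 mm. Base 64 x 54 x 20 mm (along its x, y, z). Its top 50 mm is a column about 30 mm square (the last 8 to 12 mm narrower), sides along its x and y axes: grip it there; below that, down to the base, it is 44 mm square. About 0.2 to 0.55 kg. Origin: centre of the base's underside; z up.
- stone_d: Loose upright layered sandstone carving on a brick-red base, grey, off-white and cream bands; the shortest. Total height 70 mm. Base 64 x 54 x 20 mm (along its x, y, z). The whole stone above the base is a column about 34 mm square (the last 8 to 12 mm narrower), sides along its x and y axes: grip it there. About 0.2 to 0.55 kg. Origin: centre of the base's underside; z up.
- tile0: Fixed round pale grey tile with a blue ring, 90 mm across and 4 mm thick, lying on a brown wooden plank 12 mm thick. One of four alike in a straight row, centres 105 mm apart, numbered in order along the row (next to tile1; tile0 and tile3 are the ends). Origin: centre of its underside, so its top is 4 mm above, 16 mm above the table. Its y axis runs along the row from tile0 to tile3.
- tile1: Fixed round pale grey tile with a blue ring, 90 mm across and 4 mm thick, lying on a brown wooden plank 12 mm thick. One of four alike in a straight row, centres 105 mm apart, numbered in order along the row (next to tile0 and tile2; tile0 and tile3 are the ends). Origin: centre of its underside, so its top is 4 mm above, 16 mm above the table. Its y axis runs along the row from tile0 to tile3.
- tile2: Fixed round pale grey tile with a blue ring, 90 mm across and 4 mm thick, lying on a brown wooden plank 12 mm thick. One of four alike in a straight row, centres 105 mm apart, numbered in order along the row (next to tile1 and tile3; tile0 and tile3 are the ends). Origin: centre of its underside, so its top is 4 mm above, 16 mm above the table. Its y axis runs along the row from tile0 to tile3.
- tile3: Fixed round pale grey tile with a blue ring, 90 mm across and 4 mm thick, lying on a brown wooden plank 12 mm thick. One of four alike in a straight row, centres 105 mm apart, numbered in order along the row (next to tile2; tile0 and tile3 are the ends). Origin: centre of its underside, so its top is 4 mm above, 16 mm above the table. Its y axis runs along the row from tile0 to tile3.
- bottle: Loose amber bottle with red label and red cap, 60 mm across, 170 mm tall, standing on the table about 120 mm beyond the centre of one end tile; it marks the end of the row for the tallest stone. Not to be disturbed. Origin: centre of its underside.
- cup: Loose white cup, 72 mm across, 80 mm tall, standing on the table about 120 mm beyond the centre of the other end tile. Not to be disturbed. Origin: centre of its underside.
Not all that is in view belongs to the job. Leave any green, turquoise or yellow look-alike of the stone_a alone.

How it is judged:
By the outcome, as a careful person would: the job done as asked, in the order asked, and still so for the second after the job is handed in, with the robot touching nothing.
It also fails if it takes over 120 s, if anything falls off the work surface, if the arm or the gripper's body presses on something with over 40 N, if the wrist force passes 120 N, or if a joint passes its speed limit or range.

## Working session

There is one attempt and no reset: what is moved stays moved. The work goes in short steps, Python scripts to look and compute and a tool call to move; the robot and the scene stay as the last step left them, time stands still between calls to the robot, and variables do not carry over. Pictures are saved under pics/ and viewed, at most 14 in all, crops included, and the job is handed in when it is done.

Besides the shell and the picture viewer there is one more tool, called after ">>>" by a JSON object that holds its "api" and its "payload", one argument or row to a line. drive_tool: Moves the arm, as the interface text tells. Its arguments: {"type":"object","properties":{"commands":{"type":"array"},"grip":{"type":"number"},"force":{"type":"number"}},"required":["commands"]}

```bash
mkdir -p pics
cat > h.py <<'E'
import numpy as np, cv2
from rig import manip
def cam(n):
    c=manip.read_camera(n); R=cv2.Rodrigues(np.array(c['rvec'],float))[0]; t=np.array(c['tvec'],float).ravel()
    K=np.array(c['mtx'],float); z=c['range_z']; v,u=np.mgrid[:400,:640]
    P=np.stack([(u-K[0,2])/K[0,0]*z,(v-K[1,2])/K[1,1]*z,z],-1)
    W=(P-t)@R
    W[z<=0]=np.nan
    return c['img'],W,K,R,t
E
python3 - <<'E'
from h import *
for n in('top','side'):
    img,W,K,R,t=cam(n); cv2.imwrite(f'pics/{n}0.png',img); np.save(f'{n}W.npy',W); print(n,-R.T@t,R[2],K[0,0])
print(manip.get_obs())
E
```

```text
top [0.33604497 0.01863007 1.14057235] [ 0.15639036 -0.02899778 -0.98726956] 455.98237867115455
side [ 0.44696904 -0.6630235   0.76296048] [ 0.07891113  0.67354684 -0.73492019] 419.40058664358133
{'time': 0.1, 'q': array([-1.23839969e+00,  3.53575203e-01,  1.63401361e+00,  1.91724866e-06,
        1.15520599e+00, -2.39453583e-03]), 'qd': array([-0.00016562, -0.00242557,  0.00010285,  0.00044839,  0.00022248,
       -0.00084712]), 'joint_efforts': array([ 9.50845824e-04, -5.94907629e+01, -3.34929264e+01,  6.99723302e-02,
        1.81634969e-02, -5.57014368e-05]), 'tool_pos': array([ 0.20522365, -0.58989928,  0.21396082]), 'tool_rot': array([-5.93057105e-04,  9.86021931e-01,  1.66614498e-01, -9.78640072e-05]), 'wrist_force': array([-0.27105505, -0.64287209, -0.03843456]), 'wrist_torque': array([ 0.01948628, -0.0013378 , -0.03036742]), 'finger_force': 0.0, 'grip_width': 0.09215504815463482}
```

View pics/top0.png

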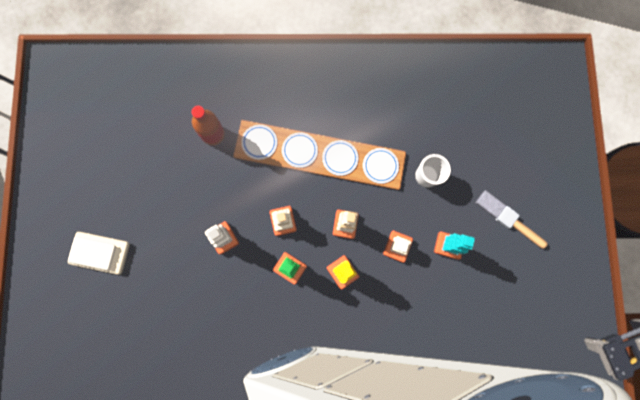

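View pics/side0.png

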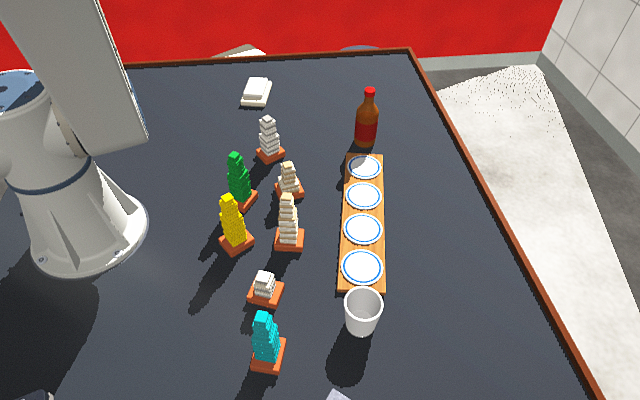

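```bash
cat >> h.py <<'E'
def stones(img,W,seeds):
    for n,(x,y) in seeds.items():
        d=np.hypot(W[...,0]-x,W[...,1]-y)<0.06
        z=W[...,2]; hsv=cv2.cvtColor(img,cv2.COLOR_BGR2HSV)
        b=d&(z>0.012)&(z<0.026)&(hsv[...,1]>110)
        p=W[b][:,:2].astype(np.float32)*1000
        top=np.nanmax(np.where(d,z,np.nan))
        r=cv2.minAreaRect(p); c=d&(z>top-0.05)
        cc=W[c&(z>0.03)][:,:2].astype(np.float32)*1000
        tt=W[d&(z>top-0.008)][:,:2].astype(np.float32)*1000
        print(n,'base',np.round(r[0],1),np.round(r[1],1),round(r[2],1),'n',len(p),'top z',round(float(top),4),'col',np.round(cv2.minAreaRect(cc),1) if 0 else [np.round(k,1) for k in cv2.minAreaRect(cc)],'cap',[np.round(k,1) for k in cv2.minAreaRect(tt)])
E
python3 - <<'E'
from h import *
px={'a':(346,223),'b':(220,237),'c':(283,220),'d':(399,245),'green':(289,267),'yel':(343,271),'turq':(458,243)}
img=cv2.imread('pics/top0.png');W=np.load('topW.npy');im2=cv2.imread('pics/side0.png');W2=np.load('sideW.npy')
s={k:W[v,u][:2] for k,(u,v) in px.items()}
print('top');stones(img,W,s);print('side');stones(im2,W2,s)
for I,w in((img,W),(im2,W2)):
    h=cv2.cvtColor(I,cv2.COLOR_BGR2HSV)
    pl=(w[...,2]>0.008)&(w[...,2]<0.022)
    m=((h[...,0]>95)&(h[...,0]<130)&(h[...,1]>60)&(h[...,2]>90)&pl).astype(np.uint8)
    m=cv2.dilate(m,np.ones((3,3)))
    n,l,st,ce=cv2.connectedComponentsWithStats(m)
    for i in range(1,n):
        if st[i,4]>150:
            (cx,cy),ax,an=cv2.fitEllipse(cv2.convexHull(np.argwhere(l==i)[:,::-1].astype(np.int32)))
            print('ring',round(cx),round(cy),np.round(ax,1),w[int(round(cy)),int(round(cx))].round(4))
for n,(u,v) in {'bottlecap':(198,112),'cup':(433,170)}.items(): print(n,W[v,u].round(3))
c=cv2.resize(im2[100:320,200:400],None,fx=2.7,fy=2.7,interpolation=cv2.INTER_CUBIC);cv2.imwrite('pics/crop.png',c)
E
```

```text
top
a base [453.9 -79.4] [53.8 63.6] 79.0 n 178 top z 0.1571 col [array([454.2, -79.1]), array([29., 29.]), np.float64(80.3)] cap [array([454.8, -79.7]), array([19.2, 20.3]), np.float64(77.6)]
b base [424.6 223. ] [63.8 53.6] 29.2 n 201 top z 0.1302 col [array([424.4, 223.3]), array([32.7, 32. ]), np.float64(29.4)] cap [array([424.7, 223.7]), array([21.7, 23.4]), np.float64(31.3)]
c base [465.   75.8] [64.2 53.8] 12.4 n 176 top z 0.1021 col [array([464.4,  75.7]), array([29.5, 30.7]), np.float64(9.0)] cap [array([464.4,  75.8]), array([19.7, 20.3]), np.float64(10.8)]
d base [ 397.1 -208.4] [54.  64.5] 67.3 n 277 top z 0.0743 col [array([ 396.4, -208.4]), array([35.7, 33.8]), np.float64(69.9)] cap [array([ 396.5, -208.2]), array([22.8, 24. ]), np.float64(69.9)]
green base [348.1  59.3] [63.9 53.9] 56.7 n 293 top z 0.1579 col [array([348.4,  59.3]), array([29. , 28.7]), np.float64(55.7)] cap [array([347.5,  58.7]), array([19.6, 18.8]), np.float64(55.8)]
yel base [336.2 -69.7] [63.8 54.1] 33.3 n 268 top z 0.1596 col [array([336. , -69.6]), array([29.1, 29.5]), np.float64(32.3)] cap [arr
[... 1272 characters left out ...]
top z 0.1574 col [array([335.7, -71.8]), array([28.6, 28.9]), np.float64(33.8)] cap [array([335.7, -71.2]), array([19.6, 21.2]), np.float64(35.2)]
turq base [ 397.1 -339.3] [63.8 54.2] 73.7 n 446 top z 0.1574 col [array([ 397. , -339.2]), array([29.6, 29.4]), np.float64(74.3)] cap [array([ 397.5, -338.8]), array([20.1, 19.4]), np.float64(71.2)]
ring 259 143 [29.9 33. ] [0.6637 0.1344 0.0153]
ring 380 165 [32.3 33.7] [ 0.6033 -0.1723  0.0143]
ring 364 166 [23.  33.4] [0.6656 0.1319 0.0189]
ring 363 195 [25.8 35.2] [0.6434 0.0298 0.0178]
ring 362 228 [29.2 37.7] [ 0.621  -0.0738  0.0193]
ring 362 267 [33.6 40.9] [ 0.6016 -0.1765  0.0167]
bottlecap [0.691 0.253 0.169]
cup [ 0.591 -0.311  0.003]
```

View pics/crop.png

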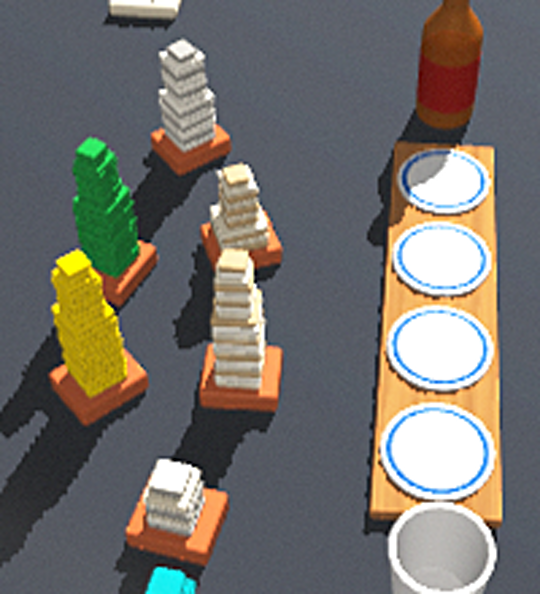

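Candidates (top image pixels): stone_a (346,223), green (289,267), yellow (343,271) and turquoise (458,243) look-alikes, stone_b (220,237), stone_c (283,220), stone_d (399,245). The cream, tan and grey stones are the real ones. The crop confirms this: a at (235,330), b at (187,100), c at (238,210), d at (175,500), and the measured heights 157/130/102/74 mm fit. Bottle end tile is at (0.665,0.134), cup end tile at (0.603,-0.175). Placing order is d, c, b, a.

```bash
cat >> h.py <<'E'
from scipy.spatial.transform import Rotation as Ro
def go(x,y,z,close):
    "tool-z turn needed (close = closing-line direction, deg), then shift in tool axes after it (mm)"
    o=manip.get_obs(); p=o['tool_pos']; R=Ro.from_quat(o['tool_rot'],scalar_first=True).as_matrix()
    cur=np.degrees(np.arctan2(R[1,1],R[0,1])); d=(close-cur+90)%180-90
    R2=R@Ro.from_rotvec([0,0,-d],degrees=True).as_matrix()
    print('t',round(o['time'],2),'pos',p.round(4),'cur',cur.round(1),'tilt',R[2].round(4),'q6',o['q'][5].round(2),'w',o['grip_width'].round(4),'F',o['wrist_force'].round(1))
    print('turn z',round(-d,1),'shift mm',((np.array([x,y,z])-p)@R2*1000).round(1))
E
python3 -c "
from h import *
go(.3965,-.2092,.17,-21.5)"
```

```text
Traceback (most recent call last):
  File "h.py", line 27, in go
    print('t',round(o['time'],2),'pos',p.round(4),'cur',cur.round(1),'tilt',R[2].round(4),'q6',o['q'][5].round(2),'w',o['grip_width'].round(4),'F',o['wrist_force'].round(1))
                                                                                                                      ^^^^^^^^^^^^^^^^^^^^^
AttributeError: 'float' object has no attribute 'round'
```

```bash
sed -i "s/o\['grip_width'\].round(4)/round(o['grip_width'],4)/" h.py
python3 -c "
from h import *
go(.3965,-.2092,.20,-21.5)"
```

```text
t 0.1 pos [ 0.2052 -0.5899  0.214 ] cur -70.8 tilt [ 0.     -0.0012 -1.    ] q6 -0.0 w 0.0922 F [-0.3 -0.6 -0. ]
turn z -49.3 shift mm [424.3  38.5  14.3]
```

>>> {"api": "drive_tool", "payload": {
  "commands": [
    [0, 0, 0, 0, 0, -8.2],
    [0, 0, 0, 0, 0, -8.2],
    [0, 0, 0, 0, 0, -8.2],
    [0, 0, 0, 0, 0, -8.2],
    [0, 0, 0, 0, 0, -8.2],
    [0, 0, 0, 0, 0, -8.2]
  ],
  "grip": 0,
  "force": 30
}}

```text
time: 0.7
tool_pos: [0.2052, -0.59, 0.2141]
tool_rot: [-0.0, 0.826, 0.564, 0.0]
wrist_force: [-0.7, -0.4, -0.1]
grip_width: 0.0919
finger_force: 0.0
```

>>> {"api": "drive_tool", "payload": {
  "commands": [
    [0.035, 0.003, 0.001, 0, 0, 0],
    [0.035, 0.003, 0.001, 0, 0, 0],
    [0.035, 0.003, 0.001, 0, 0, 0],
    [0.035, 0.003, 0.001, 0, 0, 0],
    [0.035, 0.003, 0.001, 0, 0, 0],
    [0.035, 0.003, 0.001, 0, 0, 0],
    [0.035, 0.003, 0.001, 0, 0, 0],
    [0.035, 0.003, 0.001, 0, 0, 0],
    [0.035, 0.003, 0.001, 0, 0, 0],
    [0.035, 0.003, 0.001, 0, 0, 0],
    [0.035, 0.003, 0.002, 0, 0, 0],
    [0.035, 0.003, 0.002, 0, 0, 0]
  ]
}}

```text
time: 1.9
tool_pos: [0.3938, -0.2117, 0.2004]
tool_rot: [-0.0, 0.827, 0.562, -0.0]
wrist_force: [0.8, -0.4, -0.9]
grip_width: 0.092
finger_force: 0.0
```

```bash
python3 -c "
from h import *
go(.3965,-.2092,.028,-21.5)
img,W,*_=cam('side');cv2.imwrite('pics/s1.png',img)"
```

```text
t 1.9 pos [ 0.3938 -0.2117  0.2004] cur -21.6 tilt [ 0.e+00 -1.e-04 -1.e+00] q6 -0.12 w 0.092 F [ 0.8 -0.4 -0.9]
turn z -0.1 shift mm [  3.3   1.6 172.4]
```

View pics/s1.png

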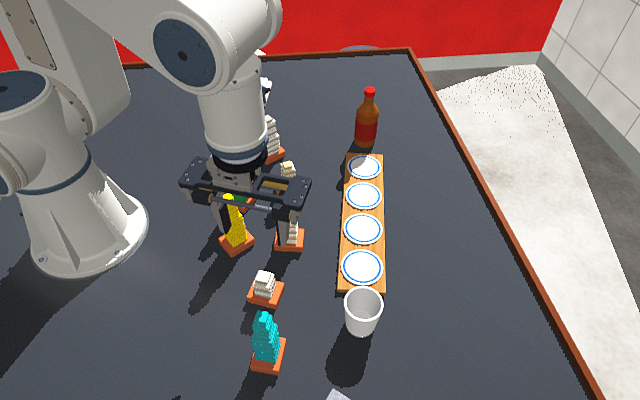

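>>> {"api": "drive_tool", "payload": {
  "commands": [
    [0.003, 0.002, 0.02, 0, 0, 0],
    [0, 0, 0.02, 0, 0, 0],
    [0, 0, 0.02, 0, 0, 0],
    [0, 0, 0.02, 0, 0, 0],
    [0, 0, 0.02, 0, 0, 0],
    [0, 0, 0.02, 0, 0, 0],
    [0, 0, 0.02, 0, 0, 0],
    [0, 0, 0.016, 0, 0, 0],
    [0, 0, 0.01, 0, 0, 0],
    [0, 0, 0.006, 0, 0, 0],
    [0, 0, 0, 0, 0, 0],
    [0, 0, 0, 0, 0, 0]
  ]
}}

```text
time: 3.15
tool_pos: [0.3968, -0.2112, 0.029]
tool_rot: [0.0, 0.827, 0.562, 0.0]
wrist_force: [0.1, 0.1, -0.1]
grip_width: 0.0916
finger_force: 0.0
```

>>> {"api": "drive_tool", "payload": {
  "commands": [
    [0, 0, 0, 0, 0, 0],
    [0, 0, 0, 0, 0, 0],
    [0, 0, 0, 0, 0, 0],
    [0, 0, 0, 0, 0, 0],
    [0, 0, 0, 0, 0, 0],
    [0, 0, 0, 0, 0, 0],
    [0, 0, 0, 0, 0, 0],
    [0, 0, 0, 0, 0, 0]
  ],
  "grip": 1,
  "force": 30
}}

```text
time: 3.95
tool_pos: [0.3965, -0.211, 0.0286]
tool_rot: [-0.0, 0.827, 0.562, -0.0]
wrist_force: [0.9, -1.4, 0.5]
grip_width: 0.0338
finger_force: 29.9
```

```bash
python3 -c "
from h import *
go(.6025,-.1746,.150,-11.4)"
```

```text
t 3.95 pos [ 0.3965 -0.211   0.0286] cur -21.6 tilt [ 0.e+00 -2.e-04 -1.e+00] q6 -0.12 w 0.0338 F [ 0.9 -1.4  0.5]
turn z -10.2 shift mm [  76.4  194.7 -121.5]
```

>>> {"api": "drive_tool", "payload": {
  "commands": [
    [0, 0, -0.005, 0, 0, 0],
    [0, 0, -0.01, 0, 0, 0],
    [0, 0, -0.02, 0, 0, 0],
    [0, 0, -0.02, 0, 0, 0],
    [0, 0, -0.02, 0, 0, 0],
    [0, 0, -0.02, 0, 0, -2.5],
    [0, 0, -0.015, 0, 0, -2.5],
    [0, 0, -0.01, 0, 0, -2.6],
    [0, 0, 0, 0, 0, -2.6]
  ]
}}

```text
time: 4.85
tool_pos: [0.3972, -0.2114, 0.1507]
tool_rot: [0.001, 0.773, 0.634, 0.001]
wrist_force: [0.8, 0.5, -3.6]
grip_width: 0.0344
finger_force: 29.9
```

>>> {"api": "drive_tool", "payload": {
  "commands": [
    [0.003, 0.01, 0, 0, 0, 0],
    [0.006, 0.016, 0, 0, 0, 0],
    [0.008, 0.02, 0, 0, 0, 0],
    [0.008, 0.02, 0, 0, 0, 0],
    [0.008, 0.02, 0, 0, 0, 0],
    [0.008, 0.02, 0, 0, 0, 0],
    [0.008, 0.02, 0, 0, 0, 0],
    [0.008, 0.02, 0, 0, 0, 0],
    [0.008, 0.02, 0, 0, 0, 0],
    [0.006, 0.016, 0, 0, 0, 0],
    [0.004, 0.012, 0, 0, 0, 0],
    [0, 0, 0, 0, 0, 0]
  ]
}}

```text
time: 6.05
tool_pos: [0.6034, -0.1753, 0.148]
tool_rot: [0.0, 0.774, 0.633, 0.0]
wrist_force: [0.2, 0.1, -3.5]
grip_width: 0.0338
finger_force: 29.9
```

```bash
python3 -c "
from h import *
go(.602,-.1762,.046,-11.4)
img,W,*_=cam('side');cv2.imwrite('pics/s2.png',img[60:340,150:450])"
```

```text
t 6.05 pos [ 0.6034 -0.1753  0.148 ] cur -11.4 tilt [ 2.e-04  3.e-04 -1.e+00] q6 -0.09 w 0.0338 F [ 0.2  0.1 -3.5]
turn z 0.0 shift mm [ -1.2  -1.3 102. ]
```

View pics/s2.png

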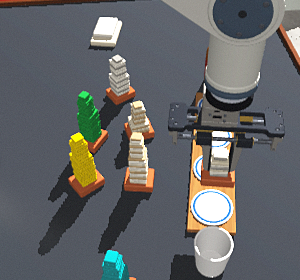

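The stone is held upright above the last tile beside the cup, at about (218,160) in the crop. Lowering it now.

>>> {"api": "drive_tool", "payload": {
  "commands": [
    [-0.001, -0.001, 0.01, 0, 0, 0],
    [0, 0, 0.018, 0, 0, 0],
    [0, 0, 0.02, 0, 0, 0],
    [0, 0, 0.02, 0, 0, 0],
    [0, 0, 0.015, 0, 0, 0],
    [0, 0, 0.008, 0, 0, 0],
    [0, 0, 0.005, 0, 0, 0],
    [0, 0, 0.002, 0, 0, 0],
    [0, 0, 0.001, 0, 0, 0],
    [0, 0, 0, 0, 0, 0],
    [0, 0, 0, 0, 0, 0]
  ]
}}

```text
time: 7.2
tool_pos: [0.6007, -0.1768, 0.0502]
tool_rot: [0.0, 0.774, 0.633, 0.0]
wrist_force: [-0.4, 0.7, -3.3]
grip_width: 0.0341
finger_force: 29.9
```

>>> {"api": "drive_tool", "payload": {
  "commands": [
    [0, 0, 0.001, 0, 0, 0],
    [0, 0, 0.001, 0, 0, 0],
    [0, 0, 0.001, 0, 0, 0],
    [0, 0, 0, 0, 0, 0]
  ]
}}

```text
time: 7.6
tool_pos: [0.6002, -0.1767, 0.0464]
tool_rot: [-0.0, 0.774, 0.633, -0.0]
wrist_force: [-0.3, 0.8, -3.4]
grip_width: 0.0337
finger_force: 29.9
```

>>> {"api": "drive_tool", "payload": {
  "commands": [
    [0, 0.0015, 0.0005, 0, 0, 0],
    [0, 0, 0.0005, 0, 0, 0],
    [0, 0, 0.0005, 0, 0, 0],
    [0, 0, 0, 0, 0, 0]
  ]
}}

```text
time: 8.0
tool_pos: [0.6017, -0.177, 0.0449]
tool_rot: [-0.0, 0.774, 0.633, -0.0]
wrist_force: [0.1, -0.0, -2.5]
grip_width: 0.0338
finger_force: 29.9
```

>>> {"api": "drive_tool", "payload": {
  "commands": [
    [0, 0, 0.0005, 0, 0, 0],
    [0, 0, 0.0005, 0, 0, 0],
    [0, 0, 0, 0, 0, 0]
  ]
}}

```text
time: 8.3
tool_pos: [0.6018, -0.1771, 0.0446]
tool_rot: [0.0, 0.774, 0.633, 0.0]
wrist_force: [-2.3, 0.5, 4.7]
grip_width: 0.034
finger_force: 29.9
```

>>> {"api": "drive_tool", "payload": {
  "commands": [
    [0, 0, 0, 0, 0, 0],
    [0, 0, 0, 0, 0, 0],
    [0, 0, 0, 0, 0, 0],
    [0, 0, 0, 0, 0, 0],
    [0, 0, 0, 0, 0, 0],
    [0, 0, 0, 0, 0, 0]
  ],
  "grip": 0
}}

```text
time: 8.9
tool_pos: [0.6019, -0.177, 0.0441]
tool_rot: [0.0, 0.774, 0.633, 0.0]
wrist_force: [-0.2, 1.0, -0.2]
grip_width: 0.0798
finger_force: 0.0
```

>>> {"api": "drive_tool", "payload": {
  "commands": [
    [0, 0, -0.01, 0, 0, 0],
    [0, 0, -0.02, 0, 0, 0],
    [0, 0, -0.03, 0, 0, 0],
    [0, 0, -0.03, 0, 0, 0],
    [0, 0, -0.03, 0, 0, 0],
    [0, 0, -0.03, 0, 0, 0],
    [0, 0, -0.02, 0, 0, 0],
    [0, 0, 0, 0, 0, 0]
  ]
}}

```text
time: 9.7
tool_pos: [0.6036, -0.1776, 0.2181]
tool_rot: [0.003, 0.774, 0.633, 0.002]
wrist_force: [-0.1, 0.2, -0.4]
grip_width: 0.0918
finger_force: 0.0
```

```bash
python3 -c "
from h import *
go(.4643,.0745,.21,100.5)"
```

```text
t 9.7 pos [ 0.6036 -0.1776  0.2181] cur -11.4 tilt [-6.e-04  6.e-03 -1.e+00] q6 -0.09 w 0.0918 F [-0.1  0.2 -0.4]
turn z 68.1 shift mm [ -91.1 -273.2    6.9]
```

>>> {"api": "drive_tool", "payload": {
  "commands": [
    [0, 0, 0, 0, 0, 8.5],
    [0, 0, 0, 0, 0, 8.5],
    [0, 0, 0, 0, 0, 8.5],
    [0, 0, 0, 0, 0, 8.5],
    [0, 0, 0, 0, 0, 8.5],
    [0, 0, 0, 0, 0, 8.5],
    [0, 0, 0, 0, 0, 8.5],
    [0, 0, 0, 0, 0, 8.5]
  ]
}}

```text
time: 10.5
tool_pos: [0.6012, -0.1768, 0.2129]
tool_rot: [-0.0, 0.996, 0.089, -0.001]
wrist_force: [-0.1, -0.8, 0.2]
grip_width: 0.0917
finger_force: 0.0
```

>>> {"api": "drive_tool", "payload": {
  "commands": [
    [-0.009, -0.027, 0, 0, 0, 0],
    [-0.009, -0.027, 0, 0, 0, 0],
    [-0.009, -0.027, 0, 0, 0, 0],
    [-0.009, -0.027, 0, 0, 0, 0],
    [-0.009, -0.027, 0, 0, 0, 0],
    [-0.009, -0.027, 0, 0, 0, 0],
    [-0.009, -0.027, 0, 0, 0, 0],
    [-0.009, -0.027, 0, 0, 0, 0],
    [-0.009, -0.027, 0.002, 0, 0, 0],
    [-0.01, -0.03, 0.005, 0, 0, 0],
    [0, 0, 0, 0, 0, 0],
    [0, 0, 0, 0, 0, 0]
  ]
}}

```text
time: 11.7
tool_pos: [0.4617, 0.0748, 0.2066]
tool_rot: [0.0, 0.996, 0.093, -0.0]
wrist_force: [0.5, -0.1, 0.3]
grip_width: 0.092
finger_force: 0.0
```

```bash
python3 -c "
from h import *
go(.4643,.0745,.054,100.5)"
```

```text
t 11.7 pos [0.4617 0.0748 0.2066] cur -79.3 tilt [-8.e-04  3.e-04 -1.e+00] q6 1.54 w 0.092 F [ 0.5 -0.1  0.3]
turn z 0.2 shift mm [  2.6   0.7 152.6]
```

>>> {"api": "drive_tool", "payload": {
  "commands": [
    [0.003, 0.001, 0.02, 0, 0, 0],
    [0, 0, 0.02, 0, 0, 0],
    [0, 0, 0.02, 0, 0, 0],
    [0, 0, 0.02, 0, 0, 0],
    [0, 0, 0.02, 0, 0, 0],
    [0, 0, 0.02, 0, 0, 0],
    [0, 0, 0.016, 0, 0, 0],
    [0, 0, 0.01, 0, 0, 0],
    [0, 0, 0.006, 0, 0, 0],
    [0, 0, 0, 0, 0, 0],
    [0, 0, 0, 0, 0, 0]
  ]
}}

```text
time: 12.8
tool_pos: [0.4658, 0.074, 0.0555]
tool_rot: [-0.0, 0.996, 0.092, 0.0]
wrist_force: [-0.1, 0.6, 1.4]
grip_width: 0.0921
finger_force: 0.0
```

>>> {"api": "drive_tool", "payload": {
  "commands": [
    [0, 0, 0, 0, 0, 0],
    [0, 0, 0, 0, 0, 0],
    [0, 0, 0, 0, 0, 0],
    [0, 0, 0, 0, 0, 0],
    [0, 0, 0, 0, 0, 0],
    [0, 0, 0, 0, 0, 0],
    [0, 0, 0, 0, 0, 0],
    [0, 0, 0, 0, 0, 0]
  ],
  "grip": 1,
  "force": 30
}}

```text
time: 13.6
tool_pos: [0.4654, 0.0743, 0.0551]
tool_rot: [-0.0, 0.996, 0.092, -0.0]
wrist_force: [-0.2, 1.7, -3.7]
grip_width: 0.03
finger_force: 18.5
```

```bash
python3 -c "
from h import *
go(.6233,-.0721,.18,78.6)"
```

```text
t 13.6 pos [0.4654 0.0743 0.0551] cur -79.4 tilt [-0.e+00 -1.e-04 -1.e+00] q6 1.54 w 0.03 F [-0.2  1.7 -3.7]
turn z 22.0 shift mm [ 183.7  112.2 -124.9]
```

>>> {"api": "drive_tool", "payload": {
  "commands": [
    [0, 0, -0.005, 0, 0, 0],
    [0, 0, -0.01, 0, 0, 0],
    [0, 0, -0.018, 0, 0, 1],
    [0, 0, -0.02, 0, 0, 3],
    [0, 0, -0.02, 0, 0, 4],
    [0, 0, -0.02, 0, 0, 4],
    [0, 0, -0.017, 0, 0, 4],
    [0, 0, -0.01, 0, 0, 4],
    [0, 0, -0.005, 0, 0, 2],
    [0, 0, 0, 0, 0, 0]
  ]
}}

```text
time: 14.6
tool_pos: [0.4657, 0.0742, 0.1814]
tool_rot: [-0.0, 0.995, -0.1, 0.001]
wrist_force: [0.8, -1.5, -4.0]
grip_width: 0.0298
finger_force: 29.7
```

>>> {"api": "drive_tool", "payload": {
  "commands": [
    [0.008, 0.005, 0, 0, 0, 0],
    [0.016, 0.01, 0, 0, 0, 0],
    [0.019, 0.011, 0, 0, 0, 0],
    [0.019, 0.012, 0, 0, 0, 0],
    [0.019, 0.012, 0, 0, 0, 0],
    [0.019, 0.012, 0, 0, 0, 0],
    [0.019, 0.011, 0, 0, 0, 0],
    [0.019, 0.011, 0, 0, 0, 0],
    [0.019, 0.011, 0, 0, 0, 0],
    [0.016, 0.01, 0, 0, 0, 0],
    [0.01, 0.006, 0, 0, 0, 0],
    [0, 0, 0, 0, 0, 0]
  ]
}}

```text
time: 15.8
tool_pos: [0.6234, -0.072, 0.1794]
tool_rot: [0.0, 0.995, -0.1, -0.0]
wrist_force: [-0.4, 0.3, -3.2]
grip_width: 0.0302
finger_force: 29.7
```

```bash
python3 -c "
from h import *
go(.6243,-.0721,.0711,78.6)"
```

```text
t 15.8 pos [ 0.6234 -0.072   0.1794] cur -101.4 tilt [-4.e-04  2.e-04 -1.e+00] q6 1.65 w 0.0302 F [-0.4  0.3 -3.2]
turn z -0.0 shift mm [ 9.000e-01 -1.000e-01  1.083e+02]
```

>>> {"api": "drive_tool", "payload": {
  "commands": [
    [0.001, 0, 0.01, 0, 0, 0],
    [0.001, 0, 0.018, 0, 0, 0],
    [0, 0, 0.02, 0, 0, 0],
    [0, 0, 0.02, 0, 0, 0],
    [0, 0, 0.016, 0, 0, 0],
    [0, 0, 0.01, 0, 0, 0],
    [0, 0, 0.006, 0, 0, 0],
    [0, 0, 0.003, 0, 0, 0],
    [0, 0, 0.001, 0, 0, 0],
    [0, 0, 0.001, 0, 0, 0],
    [0, 0, 0, 0, 0, 0],
    [0, 0, 0, 0, 0, 0]
  ]
}}

```text
time: 17.0
tool_pos: [0.625, -0.0713, 0.0755]
tool_rot: [0.0, 0.995, -0.099, 0.0]
wrist_force: [0.2, 0.8, -3.9]
grip_width: 0.0301
finger_force: 29.7
```

Expected contact is near 0.071.

>>> {"api": "drive_tool", "payload": {
  "commands": [
    [0, 0.001, 0.001, 0, 0, 0],
    [0, 0, 0.001, 0, 0, 0],
    [0, 0, 0.001, 0, 0, 0],
    [0, 0, 0, 0, 0, 0]
  ]
}}

```text
time: 17.4
tool_pos: [0.6244, -0.0722, 0.0719]
tool_rot: [-0.0, 0.995, -0.1, -0.0]
wrist_force: [-0.3, -0.5, -3.7]
grip_width: 0.0296
finger_force: 29.7
```

>>> {"api": "drive_tool", "payload": {
  "commands": [
    [0, 0, 0.0005, 0, 0, 0],
    [0, 0, 0.0005, 0, 0, 0],
    [0, 0, 0.0005, 0, 0, 0],
    [0, 0, 0, 0, 0, 0]
  ]
}}

```text
time: 17.8
tool_pos: [0.6246, -0.0722, 0.071]
tool_rot: [-0.0, 0.995, -0.099, 0.0]
wrist_force: [-2.4, 0.5, 2.2]
grip_width: 0.0302
finger_force: 29.7
```

Contact. Release and rise.

>>> {"api": "drive_tool", "payload": {
  "commands": [
    [0, 0, 0, 0, 0, 0],
    [0, 0, 0, 0, 0, 0],
    [0, 0, 0, 0, 0, 0],
    [0, 0, 0, 0, 0, 0],
    [0, 0, 0, 0, 0, 0],
    [0, 0, 0, 0, 0, 0]
  ],
  "grip": 0
}}

```text
time: 18.4
tool_pos: [0.6245, -0.0722, 0.0706]
tool_rot: [-0.0, 0.995, -0.099, -0.0]
wrist_force: [-0.4, -1.1, -0.1]
grip_width: 0.0759
finger_force: 0.0
```

>>> {"api": "drive_tool", "payload": {
  "commands": [
    [0, 0, -0.01, 0, 0, 0],
    [0, 0, -0.02, 0, 0, 0],
    [0, 0, -0.03, 0, 0, 0],
    [0, 0, -0.03, 0, 0, 0],
    [0, 0, -0.03, 0, 0, 0],
    [0, 0, -0.02, 0, 0, 0],
    [0, 0, -0.01, 0, 0, 0],
    [0, 0, 0, 0, 0, 0]
  ]
}}

```text
time: 19.2
tool_pos: [0.6253, -0.0723, 0.2224]
tool_rot: [0.0, 0.995, -0.1, 0.001]
wrist_force: [-0.9, -0.3, -0.6]
grip_width: 0.092
finger_force: 0.0
```

```bash
python3 -c "
from h import *
go(.4243,.222,.22,27.5);go(.4243,.222,.22,117.5)"
```

```text
t 19.2 pos [ 0.6253 -0.0723  0.2224] cur -101.4 tilt [ 2.8e-03 -2.0e-04 -1.0e+00] q6 1.65 w 0.092 F [-0.9 -0.3 -0.6]
turn z 51.1 shift mm [-353.9   42.4    1.7]
t 19.2 pos [ 0.6253 -0.0723  0.2224] cur -101.4 tilt [ 2.8e-03 -2.0e-04 -1.0e+00] q6 1.65 w 0.092 F [-0.9 -0.3 -0.6]
turn z -38.9 shift mm [ -42.4 -353.9    1.7]
```

>>> {"api": "drive_tool", "payload": {
  "commands": [
    [0, 0, 0, 0, 0, -7.8],
    [0, 0, 0, 0, 0, -7.8],
    [0, 0, 0, 0, 0, -7.8],
    [0, 0, 0, 0, 0, -7.8],
    [0, 0, 0, 0, 0, -7.8]
  ]
}}

```text
time: 19.7
tool_pos: [0.6237, -0.0721, 0.2189]
tool_rot: [-0.0, 0.97, 0.241, -0.001]
wrist_force: [0.3, -0.1, 0.1]
grip_width: 0.0915
finger_force: 0.0
```

>>> {"api": "drive_tool", "payload": {
  "commands": [
    [-0.004, -0.035, 0, 0, 0, 0],
    [-0.004, -0.035, 0, 0, 0, 0],
    [-0.004, -0.035, 0, 0, 0, 0],
    [-0.004, -0.035, 0, 0, 0, 0],
    [-0.004, -0.035, 0, 0, 0, 0],
    [-0.004, -0.035, 0, 0, 0, 0],
    [-0.004, -0.035, 0, 0, 0, 0],
    [-0.004, -0.035, 0, 0, 0, 0],
    [-0.005, -0.037, 0, 0, 0, 0],
    [-0.005, -0.037, 0, 0, 0, 0],
    [0, 0, 0, 0, 0, 0],
    [0, 0, 0, 0, 0, 0]
  ]
}}

```text
time: 20.9
tool_pos: [0.4226, 0.2222, 0.2197]
tool_rot: [0.0, 0.971, 0.239, -0.001]
wrist_force: [0.1, -0.6, 0.6]
grip_width: 0.0917
finger_force: 0.0
```

```bash
python3 -c "
from h import *
go(.4243,.222,.082,117.5)"
```

```text
t 20.9 pos [0.4226 0.2222 0.2197] cur -62.3 tilt [-1.5e-03  3.0e-04 -1.0e+00] q6 1.57 w 0.0917 F [ 0.1 -0.6  0.6]
turn z 0.2 shift mm [  1.6   0.9 137.7]
```

>>> {"api": "drive_tool", "payload": {
  "commands": [
    [0.001, 0.001, 0.02, 0, 0, 0],
    [0, 0, 0.02, 0, 0, 0],
    [0, 0, 0.02, 0, 0, 0],
    [0, 0, 0.02, 0, 0, 0],
    [0, 0, 0.02, 0, 0, 0],
    [0, 0, 0.018, 0, 0, 0],
    [0, 0, 0.012, 0, 0, 0],
    [0, 0, 0.006, 0, 0, 0],
    [0, 0, 0, 0, 0, 0],
    [0, 0, 0, 0, 0, 0]
  ]
}}

```text
time: 21.9
tool_pos: [0.4253, 0.2217, 0.085]
tool_rot: [-0.0, 0.971, 0.238, 0.0]
wrist_force: [0.6, 0.4, -0.5]
grip_width: 0.0919
finger_force: 0.0
```

>>> {"api": "drive_tool", "payload": {
  "commands": [
    [0, 0, 0, 0, 0, 0],
    [0, 0, 0, 0, 0, 0],
    [0, 0, 0, 0, 0, 0],
    [0, 0, 0, 0, 0, 0],
    [0, 0, 0, 0, 0, 0],
    [0, 0, 0, 0, 0, 0],
    [0, 0, 0, 0, 0, 0],
    [0, 0, 0, 0, 0, 0]
  ],
  "grip": 1,
  "force": 30
}}

```text
time: 22.7
tool_pos: [0.4247, 0.2217, 0.0845]
tool_rot: [-0.0, 0.971, 0.238, -0.0]
wrist_force: [0.6, 0.7, -3.8]
grip_width: 0.032
finger_force: 29.7
```

```bash
python3 -c "
from h import *
go(.644,.0308,.22,78.6)"
```

```text
t 22.7 pos [0.4247 0.2217 0.0845] cur -62.4 tilt [-1.e-04 -1.e-04 -1.e+00] q6 1.57 w 0.032 F [ 0.6  0.7 -3.8]
turn z 39.0 shift mm [ 252.7  143.8 -135.5]
```

>>> {"api": "drive_tool", "payload": {
  "commands": [
    [0, 0, -0.005, 0, 0, 0],
    [0, 0, -0.01, 0, 0, 0],
    [0, 0, -0.018, 0, 0, 3],
    [0, 0, -0.02, 0, 0, 6],
    [0, 0, -0.02, 0, 0, 7],
    [0, 0, -0.02, 0, 0, 7],
    [0, 0, -0.02, 0, 0, 7],
    [0, 0, -0.014, 0, 0, 6],
    [0, 0, -0.008, 0, 0, 3],
    [0, 0, 0, 0, 0, 0]
  ]
}}

```text
time: 23.7
tool_pos: [0.4253, 0.222, 0.2213]
tool_rot: [-0.001, 0.995, -0.1, 0.001]
wrist_force: [0.3, 0.1, -3.6]
grip_width: 0.0322
finger_force: 29.6
```

>>> {"api": "drive_tool", "payload": {
  "commands": [
    [0.012, 0.007, 0, 0, 0, 0],
    [0.02, 0.012, 0, 0, 0, 0],
    [0.026, 0.015, 0, 0, 0, 0],
    [0.027, 0.015, 0, 0, 0, 0],
    [0.027, 0.015, 0, 0, 0, 0],
    [0.027, 0.015, 0, 0, 0, 0],
    [0.027, 0.015, 0, 0, 0, 0],
    [0.027, 0.015, 0, 0, 0, 0],
    [0.026, 0.015, 0, 0, 0, 0],
    [0.021, 0.012, 0, 0, 0, 0],
    [0.012, 0.008, 0, 0, 0, 0],
    [0, 0, 0, 0, 0, 0]
  ]
}}

```text
time: 24.9
tool_pos: [0.6439, 0.0289, 0.2186]
tool_rot: [0.0, 0.995, -0.1, -0.0]
wrist_force: [-0.9, -0.3, -3.8]
grip_width: 0.0319
finger_force: 29.8
```

```bash
python3 -c "
from h import *
go(.644,.0308,.1005,78.6)"
```

```text
t 24.9 pos [0.6439 0.0289 0.2186] cur -101.5 tilt [-9.e-04  6.e-04 -1.e+00] q6 1.81 w 0.0319 F [-0.9 -0.3 -3.8]
turn z -0.1 shift mm [ -0.2  -1.9 118.1]
```

>>> {"api": "drive_tool", "payload": {
  "commands": [
    [0, -0.002, 0.01, 0, 0, 0],
    [0, 0, 0.02, 0, 0, 0],
    [0, 0, 0.02, 0, 0, 0],
    [0, 0, 0.02, 0, 0, 0],
    [0, 0, 0.02, 0, 0, 0],
    [0, 0, 0.012, 0, 0, 0],
    [0, 0, 0.007, 0, 0, 0],
    [0, 0, 0.003, 0, 0, 0],
    [0, 0, 0.001, 0, 0, 0],
    [0, 0, 0.001, 0, 0, 0],
    [0, 0, 0, 0, 0, 0],
    [0, 0, 0, 0, 0, 0]
  ]
}}

```text
time: 26.1
tool_pos: [0.644, 0.0326, 0.1061]
tool_rot: [-0.0, 0.995, -0.1, 0.0]
wrist_force: [-0.0, 0.6, -3.4]
grip_width: 0.032
finger_force: 29.8
```

>>> {"api": "drive_tool", "payload": {
  "commands": [
    [0, 0.0015, 0.001, 0, 0, 0],
    [0, 0, 0.001, 0, 0, 0],
    [0, 0, 0.001, 0, 0, 0],
    [0, 0, 0.001, 0, 0, 0],
    [0, 0, 0, 0, 0, 0]
  ]
}}

```text
time: 26.6
tool_pos: [0.6432, 0.0312, 0.1013]
tool_rot: [0.0, 0.995, -0.099, -0.0]
wrist_force: [-0.3, 1.0, -4.0]
grip_width: 0.032
finger_force: 29.8
```

>>> {"api": "drive_tool", "payload": {
  "commands": [
    [0, 0, 0.0005, 0, 0, 0],
    [0, 0, 0.0005, 0, 0, 0],
    [0, 0, 0.0005, 0, 0, 0],
    [0, 0, 0, 0, 0, 0]
  ]
}}

```text
time: 27.0
tool_pos: [0.6434, 0.0312, 0.1005]
tool_rot: [-0.0, 0.995, -0.099, 0.0]
wrist_force: [-1.9, 1.2, 2.1]
grip_width: 0.0317
finger_force: 29.8
```

>>> {"api": "drive_tool", "payload": {
  "commands": [
    [0, 0, 0, 0, 0, 0],
    [0, 0, 0, 0, 0, 0],
    [0, 0, 0, 0, 0, 0],
    [0, 0, 0, 0, 0, 0],
    [0, 0, 0, 0, 0, 0],
    [0, 0, 0, 0, 0, 0]
  ],
  "grip": 0
}}

```text
time: 27.6
tool_pos: [0.6434, 0.0311, 0.1001]
tool_rot: [-0.0, 0.995, -0.099, 0.0]
wrist_force: [-0.6, 0.1, 0.3]
grip_width: 0.0776
finger_force: 0.0
```

>>> {"api": "drive_tool", "payload": {
  "commands": [
    [0, 0, -0.01, 0, 0, 0],
    [0, 0, -0.02, 0, 0, 0],
    [0, 0, -0.03, 0, 0, 0],
    [0, 0, -0.03, 0, 0, 0],
    [0, 0, -0.02, 0, 0, 0],
    [0, 0, -0.01, 0, 0, 0],
    [0, 0, 0, 0, 0, 0]
  ]
}}

```text
time: 28.3
tool_pos: [0.6442, 0.0312, 0.2219]
tool_rot: [-0.0, 0.995, -0.099, 0.001]
wrist_force: [0.3, 0.3, 0.3]
grip_width: 0.092
finger_force: 0.0
```

```bash
python3 -c "
from h import *
go(.4538,-.0805,.22,-10.5);go(.4538,-.0805,.22,79.5)"
```

```text
t 28.3 pos [0.6442 0.0312 0.2219] cur -101.4 tilt [ 2.8e-03 -7.0e-04 -1.0e+00] q6 1.82 w 0.092 F [0.3 0.3 0.3]
turn z 89.1 shift mm [144.5 166.8   1.3]
t 28.3 pos [0.6442 0.0312 0.2219] cur -101.4 tilt [ 2.8e-03 -7.0e-04 -1.0e+00] q6 1.82 w 0.092 F [0.3 0.3 0.3]
turn z -0.9 shift mm [-166.8  144.5    1.3]
```

>>> {"api": "drive_tool", "payload": {
  "commands": [
    [-0.014, 0.012, 0, 0, 0, -0.9],
    [-0.014, 0.012, 0, 0, 0, 0],
    [-0.014, 0.012, 0, 0, 0, 0],
    [-0.014, 0.012, 0, 0, 0, 0],
    [-0.014, 0.012, 0, 0, 0, 0],
    [-0.014, 0.012, 0, 0, 0, 0],
    [-0.014, 0.012, 0, 0, 0, 0],
    [-0.014, 0.012, 0, 0, 0, 0],
    [-0.014, 0.012, 0, 0, 0, 0],
    [-0.02, 0.018, 0, 0, 0, 0],
    [-0.02, 0.018, 0, 0, 0, 0],
    [0, 0, 0, 0, 0, 0]
  ]
}}

```text
time: 29.5
tool_pos: [0.4505, -0.0808, 0.2192]
tool_rot: [0.0, 0.996, -0.092, -0.001]
wrist_force: [0.5, 0.9, 0.2]
grip_width: 0.0921
finger_force: 0.0
```

```bash
python3 -c "
from h import *
go(.4538,-.0805,.11,79.5)"
```

```text
t 29.5 pos [ 0.4505 -0.0808  0.2192] cur -100.6 tilt [-2.7e-03  5.0e-04 -1.0e+00] q6 1.58 w 0.0921 F [0.5 0.9 0.2]
turn z -0.1 shift mm [  3.5  -1.  109.2]
```

>>> {"api": "drive_tool", "payload": {
  "commands": [
    [0.002, -0.001, 0.015, 0, 0, 0],
    [0, 0, 0.02, 0, 0, 0],
    [0, 0, 0.02, 0, 0, 0],
    [0, 0, 0.02, 0, 0, 0],
    [0, 0, 0.018, 0, 0, 0],
    [0, 0, 0.01, 0, 0, 0],
    [0, 0, 0.006, 0, 0, 0],
    [0, 0, 0, 0, 0, 0],
    [0, 0, 0, 0, 0, 0]
  ]
}}

```text
time: 30.4
tool_pos: [0.4563, -0.0793, 0.1115]
tool_rot: [0.0, 0.996, -0.092, 0.0]
wrist_force: [0.4, -0.1, 0.5]
grip_width: 0.0922
finger_force: 0.0
```

>>> {"api": "drive_tool", "payload": {
  "commands": [
    [0, 0, 0, 0, 0, 0],
    [0, 0, 0, 0, 0, 0],
    [0, 0, 0, 0, 0, 0],
    [0, 0, 0, 0, 0, 0],
    [0, 0, 0, 0, 0, 0],
    [0, 0, 0, 0, 0, 0],
    [0, 0, 0, 0, 0, 0],
    [0, 0, 0, 0, 0, 0]
  ],
  "grip": 1,
  "force": 30
}}

```text
time: 31.2
tool_pos: [0.4558, -0.0793, 0.1111]
tool_rot: [0.0, 0.996, -0.092, -0.0]
wrist_force: [-0.6, -1.9, 0.7]
grip_width: 0.0297
finger_force: 0.6
```

```bash
python3 -c "
from h import *
go(.6647,.1338,.305,78.6)"
```

```text
t 31.2 pos [ 0.4558 -0.0793  0.1111] cur -100.5 tilt [-0.e+00  1.e-04 -1.e+00] q6 1.58 w 0.0297 F [-0.6 -1.9  0.7]
turn z 0.9 shift mm [ 162.6 -250.2 -193.9]
```

>>> {"api": "drive_tool", "payload": {
  "commands": [
    [0, 0, 0, 0, 0, 0],
    [0, 0, 0, 0, 0, 0],
    [0, 0, 0, 0, 0, 0]
  ]
}}

```text
time: 31.5
tool_pos: [0.4557, -0.0793, 0.111]
tool_rot: [-0.0, 0.996, -0.092, -0.0]
wrist_force: [-0.4, -0.9, -1.3]
grip_width: 0.0277
finger_force: 30.0
```

>>> {"api": "drive_tool", "payload": {
  "commands": [
    [0, 0, -0.005, 0, 0, 0],
    [0, 0, -0.01, 0, 0, 0],
    [0, 0, -0.018, 0, 0, 0],
    [0, 0, -0.02, 0, 0, 0.9],
    [0, 0, -0.022, 0, 0, 0],
    [0, 0, -0.022, 0, 0, 0],
    [0, 0, -0.022, 0, 0, 0],
    [0, 0, -0.022, 0, 0, 0],
    [0, 0, -0.018, 0, 0, 0],
    [0, 0, -0.01, 0, 0, 0],
    [0, 0, -0.005, 0, 0, 0],
    [0, 0, 0, 0, 0, 0]
  ]
}}

```text
time: 32.7
tool_pos: [0.4558, -0.0792, 0.2853]
tool_rot: [-0.0, 0.995, -0.099, 0.0]
wrist_force: [-0.4, -0.9, -5.1]
grip_width: 0.0279
finger_force: 30.0
```

```bash
python3 -c "
from h import *
go(.6667,.1338,.285,78.6)"
```

```text
t 32.7 pos [ 0.4558 -0.0792  0.2853] cur -101.4 tilt [ 5.e-04 -1.e-04 -1.e+00] q6 1.59 w 0.0279 F [-0.4 -0.9 -5.1]
turn z -0.0 shift mm [ 164.6 -250.5    0.4]
```

>>> {"api": "drive_tool", "payload": {
  "commands": [
    [0.007, -0.011, 0, 0, 0, 0],
    [0.013, -0.02, 0, 0, 0, 0],
    [0.017, -0.025, 0, 0, 0, 0],
    [0.017, -0.026, 0, 0, 0, 0],
    [0.017, -0.026, 0, 0, 0, 0],
    [0.017, -0.026, 0, 0, 0, 0],
    [0.017, -0.026, 0, 0, 0, 0],
    [0.017, -0.026, 0, 0, 0, 0],
    [0.017, -0.026, 0, 0, 0, 0],
    [0.015, -0.022, 0, 0, 0, 0],
    [0.009, -0.014, 0, 0, 0, 0],
    [0.002, -0.003, 0, 0, 0, 0]
  ]
}}

```text
time: 33.9
tool_pos: [0.668, 0.1363, 0.2829]
tool_rot: [-0.0, 0.995, -0.099, -0.001]
wrist_force: [-0.9, 0.2, -5.7]
grip_width: 0.0279
finger_force: 30.0
```

>>> {"api": "drive_tool", "payload": {
  "commands": [
    [0, 0, 0, 0, 0, 0],
    [0, 0, 0, 0, 0, 0]
  ]
}}

```text
time: 34.1
tool_pos: [0.6666, 0.1338, 0.2842]
tool_rot: [0.0, 0.995, -0.1, -0.001]
wrist_force: [0.3, 0.5, -5.0]
grip_width: 0.0278
finger_force: 30.0
```

```bash
python3 -c "
from h import *
go(.6667,.1338,.127,78.6)
img,W,*_=cam('side');cv2.imwrite('pics/s3.png',img[:340,150:450])"
```

```text
t 34.1 pos [0.6666 0.1338 0.2842] cur -101.4 tilt [-1.5e-03  9.0e-04 -1.0e+00] q6 1.97 w 0.0278 F [ 0.3  0.5 -5. ]
turn z -0.0 shift mm [  0.4  -0.2 157.2]
```

View pics/s3.png

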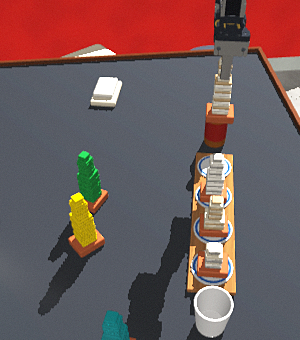

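The picture shows d, c and b upright on their tiles at about (212,258), (214,215) and (216,175), with stone_a held above the bottle-end tile at (220,95). Lowering it.

>>> {"api": "drive_tool", "payload": {
  "commands": [
    [0, 0, 0.01, 0, 0, 0],
    [0, 0, 0.018, 0, 0, 0],
    [0, 0, 0.022, 0, 0, 0],
    [0, 0, 0.022, 0, 0, 0],
    [0, 0, 0.022, 0, 0, 0],
    [0, 0, 0.02, 0, 0, 0],
    [0, 0, 0.016, 0, 0, 0],
    [0, 0, 0.01, 0, 0, 0],
    [0, 0, 0.006, 0, 0, 0],
    [0, 0, 0.003, 0, 0, 0],
    [0, 0, 0.001, 0, 0, 0],
    [0, 0, 0, 0, 0, 0]
  ]
}}

```text
time: 35.35
tool_pos: [0.6677, 0.1342, 0.1357]
tool_rot: [-0.0, 0.995, -0.099, 0.0]
wrist_force: [0.0, 0.2, -4.3]
grip_width: 0.0277
finger_force: 30.0
```

>>> {"api": "drive_tool", "payload": {
  "commands": [
    [0, 0, 0.001, 0, 0, 0],
    [0, 0, 0, 0, 0, 0]
  ]
}}

```text
time: 35.55
tool_pos: [0.6675, 0.1341, 0.1345]
tool_rot: [-0.0, 0.995, -0.099, 0.0]
wrist_force: [-0.3, 0.7, -5.0]
grip_width: 0.028
finger_force: 30.0
```

>>> {"api": "drive_tool", "payload": {
  "commands": [
    [-0.001, 0, 0.0015, 0, 0, 0],
    [0, 0, 0.0015, 0, 0, 0],
    [0, 0, 0.0015, 0, 0, 0],
    [0, 0, 0.001, 0, 0, 0],
    [0, 0, 0.0005, 0, 0, 0],
    [0, 0, 0, 0, 0, 0]
  ]
}}

```text
time: 36.15
tool_pos: [0.6662, 0.1343, 0.1279]
tool_rot: [0.0, 0.995, -0.099, -0.0]
wrist_force: [0.4, 0.2, -5.6]
grip_width: 0.0278
finger_force: 30.0
```

>>> {"api": "drive_tool", "payload": {
  "commands": [
    [0, 0, 0.0005, 0, 0, 0],
    [0, 0, 0.0005, 0, 0, 0],
    [0, 0, 0.0005, 0, 0, 0],
    [0, 0, 0, 0, 0, 0]
  ]
}}

```text
time: 36.55
tool_pos: [0.6665, 0.1343, 0.1271]
tool_rot: [-0.0, 0.995, -0.099, 0.0]
wrist_force: [-0.8, -1.4, -0.9]
grip_width: 0.0281
finger_force: 30.0
```

Contact starting. One more half millimetre, then release and rise.

>>> {"api": "drive_tool", "payload": {
  "commands": [
    [0, 0, 0.0005, 0, 0, 0],
    [0, 0, 0, 0, 0, 0]
  ]
}}

```text
time: 36.75
tool_pos: [0.6665, 0.1343, 0.127]
tool_rot: [-0.0, 0.995, -0.099, 0.0]
wrist_force: [-3.1, -1.2, 4.4]
grip_width: 0.0272
finger_force: 30.0
```

>>> {"api": "drive_tool", "payload": {
  "commands": [
    [0, 0, 0, 0, 0, 0],
    [0, 0, 0, 0, 0, 0],
    [0, 0, 0, 0, 0, 0],
    [0, 0, 0, 0, 0, 0],
    [0, 0, 0, 0, 0, 0],
    [0, 0, 0, 0, 0, 0]
  ],
  "grip": 0
}}

```text
time: 37.35
tool_pos: [0.6663, 0.1343, 0.126]
tool_rot: [0.0, 0.995, -0.099, -0.0]
wrist_force: [0.3, -0.7, -0.0]
grip_width: 0.0742
finger_force: 0.0
```

>>> {"api": "drive_tool", "payload": {
  "commands": [
    [0, 0, -0.01, 0, 0, 0],
    [0, 0, -0.02, 0, 0, 0],
    [0, 0, -0.03, 0, 0, 0],
    [0, 0, -0.03, 0, 0, 0],
    [0, 0, -0.03, 0, 0, 0],
    [0, 0, -0.02, 0, 0, 0],
    [-0.03, 0, 0, 0, 0, 0],
    [-0.04, 0, 0, 0, 0, 0],
    [-0.04, 0, 0, 0, 0, 0],
    [-0.04, 0, 0, 0, 0, 0],
    [-0.04, 0, 0, 0, 0, 0],
    [-0.04, 0, 0, 0, 0, 0]
  ]
}}

```text
time: 38.55
tool_pos: [0.4394, 0.18, 0.2668]
tool_rot: [-0.0, 0.995, -0.1, 0.0]
wrist_force: [0.2, 1.7, 0.4]
grip_width: 0.0919
finger_force: 0.0
```

Run:
```python
from h import *
s={'a':(.6647,.1338),'b':(.644,.0308),'c':(.6233,-.0721),'d':(.6025,-.1746)}
for n in('top','side'):
    img,W,*_=cam(n);cv2.imwrite(f'pics/{n}9.png',img)
    for k,(x,y) in s.items():
        z=W[...,2];d=np.hypot(W[...,0]-x,W[...,1]-y)<.05
        if not (d&(z>.05)).any(): continue
        hs=cv2.cvtColor(img,cv2.COLOR_BGR2HSV)
        top=z[d].max(); p=W[d&(z>max(top-.05,.045))][:,:2].astype(np.float32)
        c=np.array(cv2.minAreaRect(p)[0]); print(n,k,top.round(3),((c-[x,y])*1000).round(1))
```

```text
top a 0.174 [-0.2  0.9]
top b 0.145 [-1.2  1.3]
top c 0.117 [0.9 2.5]
top d 0.089 [-1.4  0.2]
side a 0.173 [-1.  -1.7]
side b 0.145 [-1.7 -0.6]
side c 0.117 [-0.  -0.8]
side d 0.09 [-1.5 -1.3]
```

View pics/top9.png

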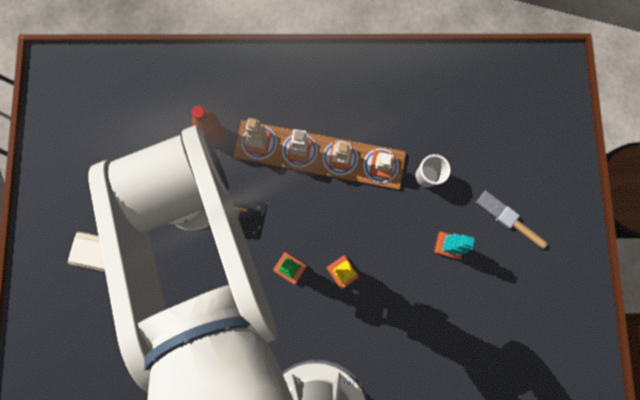

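View pics/side9.png

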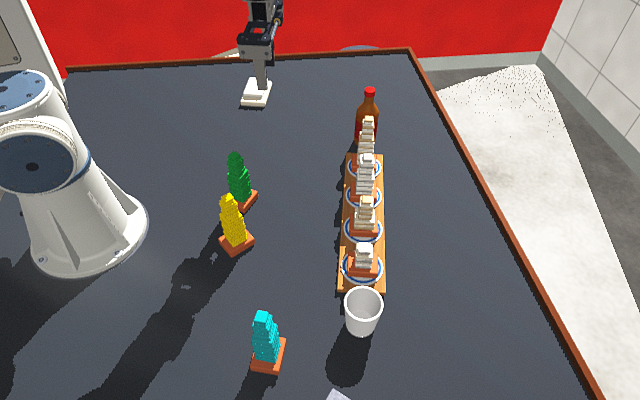

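All four stand upright and centred within about 2 mm: top pixels (257,135), (299,148), (341,155), (383,163). The bottle at (198,112) and the cup at (433,170) have not moved, and the gripper is clear.

```bash
python3 -c "
from rig import manip
print(manip.close_job())"
```

```text
the job is handed in; nothing more can be done
None
```

Job handed in at about 39 s: stones a, b, c and d stand upright in height order from the bottle to the cup, each within about 3 mm of its tile's centre, with the bottle and cup left where they stood.

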